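# Draw the seed tray up to its stop

### The arm

A 7-joint arm with a two-finger parallel gripper is mounted at the origin on the work surface. World frame = base frame: x ahead of the robot, y to its left, z up, the work surface at z = 0. Lengths are in m, angles in degrees, forces in N, time in s.
With the tool pointing down it reaches from about 0.4 to 0.9 m from the base axis. Payload 5.6 kg.
Tool frame: the origin (TCP) lies at the very end of the fingers, on their centre line; the grasp point (between the pads) lies 19 mm behind it (env.grip_depth is the distance from the TCP to the grasp point, in m); z points along the fingers, y is the direction in which the jaws open and shut (so a half turn about z gives the same grasp; the last joint's range is limited). The gripper opens to 92 mm and grips with 3 to 60 N. Pads are 20 mm wide; open, the fingers measure 128 mm over their backs; the gripper's body (75 mm by 189 mm) begins 69 mm behind the grasp point.
Start: joints at [-66.635, 26.786, -0.665, 91.828, 0.344, 61.387, -3.226], TCP at [0.283, 0.585, 0.215] pointing down, gripper open.
Joint ranges: [-144.91, 144.91], [-17.63, 115.5], [-89.93, 88.59], [15.96, 139.68], [-74.01, 254.01], [8.47, 105.57], [-167.45, 167.45]. Speed limits (degrees/s): [147.25, 147.25, 180, 180, 180, 180, 180].

### API

Orientations are given as [roll, pitch, yaw] about the fixed x, y, z axes, in that order (R = Rz(yaw) Ry(pitch) Rx(roll)).
In Python, from cell import env gives the robot as it stands.
- The arm moves only by the tool carry_out, never from a script. Its argument "motion" is one flat list of numbers, 4 for each row, row after row: the shift along the tool's x, y, z in mm, then the turn about the tool's z in degrees. In form: [x, y, z, turn, x, y, z, turn, ...]. A call has 1 to 20 rows; each row shifts and turns the commanded pose from where the row before left it, along the tool's axes as they then stand; what a row does not reach is not made up. A row lasts 1/8 s, in which the tool goes at most 62.5 mm and 10.7 degrees, less where a joint would pass 70% of its speed; a pose out of reach is approached as far as the arm can. A call with a gripper value outside its range is refused whole. "grip" is the opening, from 0 (shut) to 1 (fully open), set as the call begins (left out, the last holds). The fingers move at their own pace and stop on an object; "newtons" is the grip in N (left out, the last holds). Time passes only in rows, so rows that do not move let the fingers close. It gives the time, the measured TCP pose, the force and the opening at its end, in the units of the state.
- env.state(): the state, without advancing time (a new reading comes with each control period).
- env.capture(name): name is "scene" or "top"; returns a dict with "pixels" (400x640x3 uint8, blue, green, red), "intrinsics" (3x3 intrinsics, pixels), "origin" and "attitude" of the camera in the world. Camera axes: x right, y down, z forward; pixel columns grow to the right and rows downward; lengths in m; the calibration is good to about 2 mm. A picture is of the moment at which its call begins. There is no depth.
- env.sign_off(): hands the job in, once; it reports no verdict.
Trained networks look in a picture, given as the dict that the camera call returned (one of the last four; its "shot" number tells which), for a name from the list of things; names that differ only in an ending like _2 or _b are one class to them, and where a whole thing is asked for, a point or a joint stands for the part that bears it (a point fixed in the world has none). Each returns a list of dicts, best first, with "p" (0 to 1); they miss things now and then, are a little off and sometimes report something else, mostly with a low value. They report only what shows in the picture. A call takes as long as a camera call. They do not tell look-alikes from the thing itself.
- env.trace(thing, picture): "pixels" (400x640 bool, what is visible of it) and "point" ([column, row] in pixels, amid what is visible of it).
The state is a dict: "t": time; "qpos": joint angles; "joint_velocities": joint speeds; "joint_torque": joint torques, N m; "eef_pos": TCP position; "orientation": TCP orientation; "force": force on the tool from outside, world axes, zero at the start; "torque": the same for the moment, N m; "finger_gap": opening from 0.0 (shut) to 1.0 (fully open).
Only numpy, scipy, OpenCV 4.12 (cv2) and the standard library are available. Lean on these libraries where they do the work, as an engineer would, in place of code of your own. Each camera call takes 0.05 s, during which the arm holds its last target.

### The job

The spanner lying between the black seed tray and the wooden stop is in the way: put it in the tray. Then hook your fingertips over and behind the tray's far lip and drag the tray, flat on the bench and with the little pot still standing in it, towards you until it presses squarely on both rubber buffers of the stop, firmly but gently: about 12 N more than dragging it takes, never 20. Leave it there. Disturb nothing else.

Things in the scene. Friction and masses are not known exactly. Their poses are not given: they have to be found in the camera images.
- tray: Loose black plastic seed tray, open on top: 156 mm (own x) by 230 (own y) over the lip, 50 high; walls and floor 3 mm, inside 134 x 208 mm. Origin: centre of the underside; x points away from stop and robot, z up. 0.4-0.65 kg empty; friction varies, steady drag 2 to 7 N. Starts with near lip 95-145 mm from the buffers, within 5 degrees of square. Behind it 70 mm of bench is free
- far_lip (a point): Middle of the tray's far lip: the top of its outer edge, 50 mm above the tray's underside, tray x = +78 mm. The lip is a turned-down rim standing 8 mm out from the wall all round, from 38 to 50 mm above the bench. Axes as the tray's
- stop: Fixed wooden batten on the robot's side of the tray: 40 mm (own x) by 260 (own y), 56 high. x points to the tray, square to its face. Origin: on the bench 50 mm in front of that face (face at x = -50), mid-length. On the face at y = -75, +75 mm are two rigid rubber buffers 32 mm wide, 28-54 mm up, screwed out equally: fronts at x = -48 to -20 mm, different each time, not reported; feel for them
- spanner: Chrome combination spanner, 160 mm long, 0.14 kg, lying flat on the bench between tray and stop, within 8 degrees of parallel to the stop. x runs along it, z up. Origin on the underside, under the middle of its plain shank, which is 17 mm wide, 7 mm thick and 110 mm long; ends up to 38 mm wide
- pot: Small terracotta pot standing in the tray's far half, anywhere along it: 54 mm wide, 48 mm high; origin: centre of the underside, z up
- jug: Bystander: white ceramic jug 165 mm high on the left of the bench; origin: centre of the underside
- pot2: Bystander: terracotta pot 100 mm wide, 90 mm high on the left of the bench; origin: centre of the underside
- jar: Bystander: jar 70 mm wide, 100 mm high, at the back left; origin: centre of the underside
- trowel: Bystander: steel trowel with a wooden handle, 320 mm long, lying on the right of the bench; origin: under its middle
- brush: Bystander: hand brush lying near the front right of the bench; origin: under its middle
Things that resemble listed ones, but are neither listed nor needed, are in the scene too. Of the things shaped like the spanner, the chrome one is meant.

How it is judged:
By the outcome, as a careful person would: the job done as asked, in the order asked, and still so for the second after the job is handed in, with the robot touching nothing.
It also fails if it takes over 72 s, if anything falls off the work surface, if the arm or the gripper's body presses on something with over 40 N, if the wrist force passes 120 N, or if a joint passes its speed limit or range.

## Working session

There is one attempt and no reset: what is moved stays moved. The work goes in short steps, Python scripts to look and compute and a tool call to move; the robot and the scene stay as the last step left them, time stands still between calls to the robot, and variables do not carry over. Pictures are saved under pics/ and viewed, and the job is handed in when it is done.

Besides the shell and the picture viewer there is one more tool, called after "Emit:" in YAML: its name, and indented under it one key for each argument. carry_out: Moves the arm, as the interface text tells. Its arguments: {"type":"object","properties":{"motion":{"type":"array"},"grip":{"type":"number"},"newtons":{"type":"number"}},"required":["motion"]}

```bash
ls; mkdir -p pics; python3 - <<'E'
from cell import env
import cv2
s=env.state();print({k:s[k] for k in('t','eef_pos','orientation','force','finger_gap')}, env.grip_depth)
for n in('scene','top'):
    d=env.capture(n);cv2.imwrite(f'pics/{n}0.png',d['pixels']);print(n,d['intrinsics'],d['origin'],d['attitude'],d['shot'])
    for th in('tray','stop','spanner','pot'):
        for r in env.trace(th,d)[:4]:print(th,round(r['p'],2),r['point'],r['pixels'].sum())
E
```

```text
pics
{'t': 0.0, 'eef_pos': array([0.28302192, 0.58450324, 0.21366581]), 'orientation': array([-1.79900123e+02,  8.74513785e-03,  1.54163978e+02]), 'force': array([-0.81087882,  0.13307117, -1.04883246]), 'finger_gap': 0.9982313368944656} 0.0187
scene [[395.35739374   0.         313.62890061]
 [  0.         395.35739374 194.19953596]
 [  0.           0.           1.        ]] [0.857867   0.69005232 1.0702372 ] [-143.8464412     0.23345823  145.02565575] 1
tray 0.64 [269.8, 218.8] 3259
stop 0.65 [331.1, 189.3] 1332
stop 0.27 [338.3, 321.2] 1945
spanner 0.86 [409.1, 214.1] 268
spanner 0.83 [212.5, 188.5] 265
spanner 0.81 [430.9, 330.6] 435
spanner 0.59 [267.5, 163.6] 304
pot 0.87 [378.9, 267.8] 1193
pot 0.52 [258.2, 229.7] 280
top [[376.44039999   0.         326.45308213]
 [  0.         376.44039999 201.84790498]
 [  0.           0.           1.        ]] [0.39873226 0.09494564 1.215447  ] [-177.15229657    0.50381906  -90.67947397] 2
tray 0.56 [341.9, 154.7] 3497
stop 0.56 [338.5, 226.6] 1213
spanner 0.87 [409.3, 195.9] 328
spanner 0.78 [417.0, 129.6] 243
spanner 0.74 [273.0, 276.7] 321
spanner 0.71 [333.3, 195.5] 273
pot 0.82 [233.3, 212.0] 956
pot 0.79 [332.3, 141.8] 225
```

View pics/scene0.png

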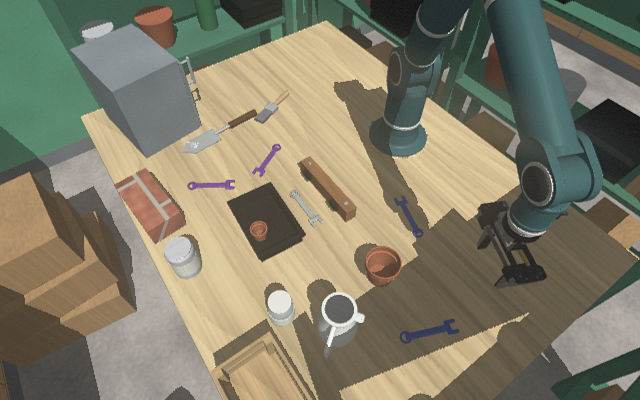

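View pics/top0.png

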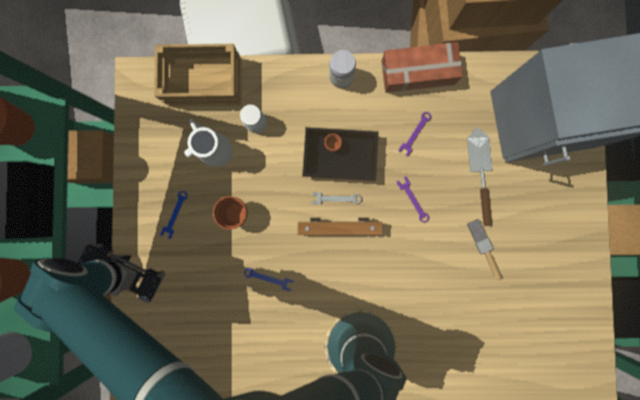

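```bash
python3 - <<'E'
import cv2
a=cv2.imread('pics/top0.png')[100:250,240:440];cv2.imwrite('pics/topc0.png',cv2.resize(a,None,fx=4,fy=4,interpolation=cv2.INTER_CUBIC))
E
```

```text
(no output)
```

View pics/topc0.png

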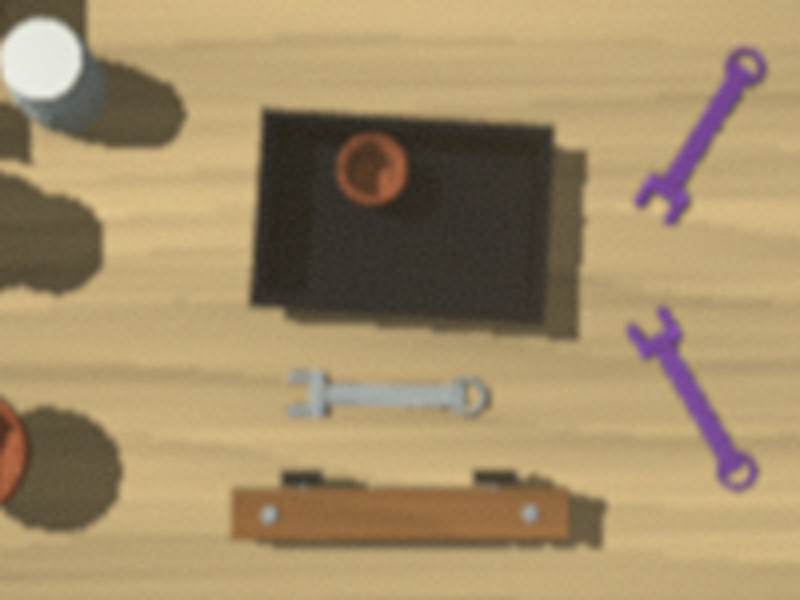

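The chrome one is wanted, at top px (337,199). Look-alikes are blue (174,214) and (269,278), and purple (415,133) and (413,199). The crop shows the chrome spanner between the tray and the stop, open end to the left. The tray corners are at crop px (262,110), (553,126), (545,322) and (251,305).

```bash
cat > h.py <<'E'
import numpy as np, cv2
from scipy.spatial.transform import Rotation as R
def ray(d,uv,z):
    K=np.array(d['intrinsics']);Rm=R.from_euler('xyz',d['attitude'],degrees=True).as_matrix()
    uv=np.atleast_2d(uv).astype(float);r=np.c_[uv,np.ones(len(uv))]@np.linalg.inv(K).T@Rm.T
    o=np.array(d['origin']);return o+r*((z-o[2])/r[:,2])[:,None]
def proj(d,P):
    K=np.array(d['intrinsics']);Rm=R.from_euler('xyz',d['attitude'],degrees=True).as_matrix()
    c=(np.atleast_2d(P)-np.array(d['origin']))@Rm@K.T;return c[:,:2]/c[:,2:]
E
python3 - <<'E'
from h import *
from cell import env
np.set_printoptions(precision=4,suppress=True)
D={n:env.capture(n) for n in('scene','top')}
c=lambda l:np.array(l)/4.+[240-.375,100-.375]
d=D['top']
print('tray corners FL FR NR NL');P=ray(d,c([[262,110],[553,126],[545,322],[251,305]]),.05);print(P,P.mean(0))
for i in range(4):print(np.linalg.norm(P[i]-P[(i+1)%4]))
print('stop top');Q=ray(d,c([[232,488],[569,488],[567,541],[232,540]]),.056);print(Q,Q.mean(0))
print('buffers front top (z.054)',ray(d,c([[283,470],[320,470],[475,470],[515,470]]),.054))
hsv=cv2.cvtColor(d['pixels'],cv2.COLOR_BGR2HSV)
m=((hsv[...,1]<60)&(hsv[...,2]>90)).astype(np.uint8);m[:185]=0;m[213:]=0;m[:,:305]=0;m[:,370:]=0
pts=np.argwhere(m)[:,::-1];W=ray(d,pts,.007)
print('spanner px',m.sum(),'extent',W.min(0),W.max(0))
# shank line
vx=cv2.fitLine(W[:,:2].astype(np.float32),cv2.DIST_L2,0,.001,.001).ravel();print(vx)
t=(W[:,:2]-vx[2:])@vx[:2];n=np.array([-vx[1],vx[0]]);o=(W[:,:2]-vx[2:])@n
print('along ends',vx[2:]+vx[:2]*t.min(),vx[2:]+vx[:2]*t.max(),t.max()-t.min())
k=abs(t)<.03;print('shank width',np.ptp(o[k]))
mm=((m>0)*255).astype(np.uint8)
print('pot rim centre',ray(d,c([[372,168]]),.051))
for th in ('pot','spanner','tray'):
  for r in env.trace(th,d)[:4]:
    x=np.argwhere(r['pixels'])[:,::-1];print(th,r['p'],r['point'],x.min(0),x.max(0),cv2.minAreaRect(x.astype(np.float32)))
# check in scene
s=D['scene'];im=cv2.resize(s['pixels'],None,fx=1,fy=1)
im=cv2.resize(s['pixels'][140:290,190:390],None,fx=4,fy=4,interpolation=cv2.INTER_CUBIC)
for A,col in((P,(0,255,0)),(Q,(255,0,0)),(W[::15],(0,0,255))):
    for u in proj(s,A):cv2.circle(im,tuple(int(v) for v in ((u-[190,140])*4+1.5)),3,col,-1)
cv2.imwrite('pics/sc1.png',im)
E
```

```text
tray corners FL FR NR NL
[[ 0.692   0.1685  0.05  ]
 [ 0.6761 -0.0588  0.05  ]
 [ 0.5225 -0.0498  0.05  ]
 [ 0.5387  0.1785  0.05  ]] [0.6073 0.0596 0.05  ]
0.22790848357532256
0.15393729606616469
0.22881358039103603
0.15362698162302224
stop top
[[ 0.3967  0.1939  0.056 ]
 [ 0.3936 -0.0651  0.056 ]
 [ 0.3531 -0.0628  0.056 ]
 [ 0.3568  0.1942  0.056 ]] [0.375  0.0651 0.056 ]
buffers front top (z.054) [[ 0.4101  0.1546  0.054 ]
 [ 0.4097  0.1261  0.054 ]
 [ 0.4083  0.0067  0.054 ]
 [ 0.4079 -0.0241  0.054 ]]
spanner px 333 extent [ 0.4523 -0.0063  0.007 ] [0.4912 0.1514 0.007 ]
[0.0311 0.9995 0.4702 0.0761]
along ends [ 0.4676 -0.0063] [0.4725 0.1515] 0.15792012601794983
shank width 0.016941317698152367
pot rim centre [[0.6448 0.083  0.051 ]]
pot 0.79 [232.3, 212.6] [213 196] [247 228] ((229.75003051757812, 212.25001525878906), (32.52690887451172, 33.23401641845703), 45.0)
pot 0.52 [329.5, 141.8] [325 133] [340 150] ((332.5, 141.5), (17.0, 15.0), 90.0)
pot 0.52 [482.7, 241.7] [467 219] [500 278] ((485.04290771484375, 249.19873046875), (63.95567321777344, 14.274395942687988), 66.501434
[... 198 characters left out ...]
29 154] ((415.6537780761719, 133.26922607421875), (10.261953353881836, 44.09866714477539), 33.6900634765625)
spanner 0.66 [410.4, 201.6] [397 177] [426 220] ((413.3560791015625, 198.00489807128906), (45.238014221191406, 11.655208587646484), 57.094757080078125)
spanner 0.6 [266.0, 277.1] [243 268] [293 290] ((267.50830078125, 277.5162048339844), (50.64619064331055, 12.340188026428223), 17.969139099121094)
tray 0.76 [342.5, 151.9] [301 126] [379 180] ((340.076904296875, 153.11538696289062), (75.9384536743164, 51.808998107910156), 3.1798300743103027)
tray 0.19 [483.3, 243.4] [468 219] [501 279] ((485.70733642578125, 249.6341552734375), (64.46784973144531, 13.484460830688477), 65.37643432617188)
```

View pics/sc1.png

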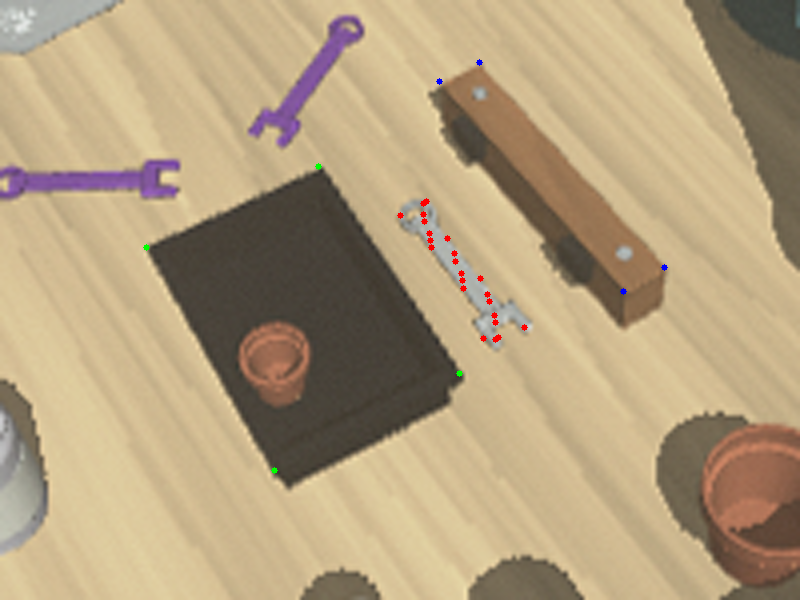

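```bash
cat > plan.py <<'E'
import sys
from h import *
from cell import env
# x y z yaw n
x,y,z,yaw,n=map(float,sys.argv[1:6]);n=int(n)
s=env.state();p=np.array(s['eef_pos']);a=s['orientation'];print('now t',s['t'],p.round(4),a.round(2),'F',s['force'].round(2),'T',s['torque'].round(2),'gap',round(s['finger_gap'],3))
Rm=R.from_euler('xyz',a,degrees=True)
dy=(yaw-a[2]+180)%360-180
print('turn per row',-dy/n)
v=(np.array([x,y,z])-p)*1000
print('total in tool axes now',Rm.inv().apply(v).round(1))
out=[]
for i in range(n):
    Ri=R.from_euler('z',dy*i/n,degrees=True)*Rm
    out+=list(Ri.inv().apply(v/n).round(1))+[round(-dy/n,2)]
print(out)
E
python3 plan.py 0.470 0.074 0.20 88.2 16
```

```text
now t 0.75 [0.2832 0.5851 0.2146] [180.     0.   154.17] F [-0.42  0.54 -0.68] T [0.01 0.01 0.03] gap 1.001
turn per row 4.1231244673209195
total in tool axes now [-390.8 -378.6   14.6]
[np.float64(-24.4), np.float64(-23.7), np.float64(0.9), np.float64(4.12), np.float64(-26.1), np.float64(-21.8), np.float64(0.9), np.float64(4.12), np.float64(-27.6), np.float64(-19.9), np.float64(0.9), np.float64(4.12), np.float64(-28.9), np.float64(-17.9), np.float64(0.9), np.float64(4.12), np.float64(-30.1), np.float64(-15.8), np.float64(0.9), np.float64(4.12), np.float64(-31.2), np.float64(-13.5), np.float64(0.9), np.float64(4.12), np.float64(-32.1), np.float64(-11.3), np.float64(0.9), np.float64(4.12), np.float64(-32.8), np.float64(-8.9), np.float64(0.9), np.float64(4.12), np.float64(-33.4), np.float64(-6.6), np.float64(0.9), np.float64(4.12), np.float64(-33.8), np.float64(-4.1), np.float64(0.9), np.float64(4.12), np.float64(-34.0), np.float64(-1.7), np.float64(0.9), np.float64(4.12), np.float64(-34.0), np.float64(0.7), np.float64(0.9), np.float64(4.12), np.float64(-33.9), np.float64(3.2), np.float64(0.9), np.float64(4.12), np.float64(-33.5), np.float64(5.6), np.float64(0.9), np.float64(4.12), np.float64(-33.0), np.float64(8.0), np.float64(0.9), np.float64(4.12), np.float64(-32.4), np.float64(10.4), np.float64(0.9), np.float64(4.12)]
```

Emit:
carry_out:
  motion: [-24, -24, 1, 4, -26, -22, 1, 4, -28, -20, 1, 4, -29, -18, 1, 4, -30, -16, 1, 4, -31, -14, 1, 4, -32, -11, 1, 4, -33, -9, 1, 4, -33, -7, 1, 4, -34, -4, 1, 4, -34, -2, 1, 4, -34, 1, 1, 4, -34, 3, 1, 4, -33, 6, 1, 4, -33, 8, 1, 4, -32, 10, 1, 6, 0, 0, 0, 0]
  grip: 0.43

```text
t: 2.88
eef_pos: [0.4773, 0.0734, 0.1986]
orientation: [180.0, 0.0, 87.8]
force: [0.0, 0.9, 0.1]
finger_gap: 0.429
```

```bash
python3 plan.py 0.470 0.074 0.10 88.2 1;python3 - <<'E'
from h import *
from cell import env
for n in('scene',):
    d=env.capture(n);cv2.imwrite('pics/a_%s.png'%n,cv2.resize(d['pixels'][100:300,190:450],None,fx=3,fy=3))
E
```

```text
now t 2.875 [0.4773 0.0734 0.1986] [1.7997e+02 4.0000e-02 8.7770e+01] F [0.   0.88 0.14] T [-0.    0.16 -0.04] gap 0.429
turn per row -0.4336322729698736
total in tool axes now [ 0.4 -7.3 98.6]
[np.float64(0.4), np.float64(-7.3), np.float64(98.6), np.float64(-0.43)]
```

View pics/a_scene.png

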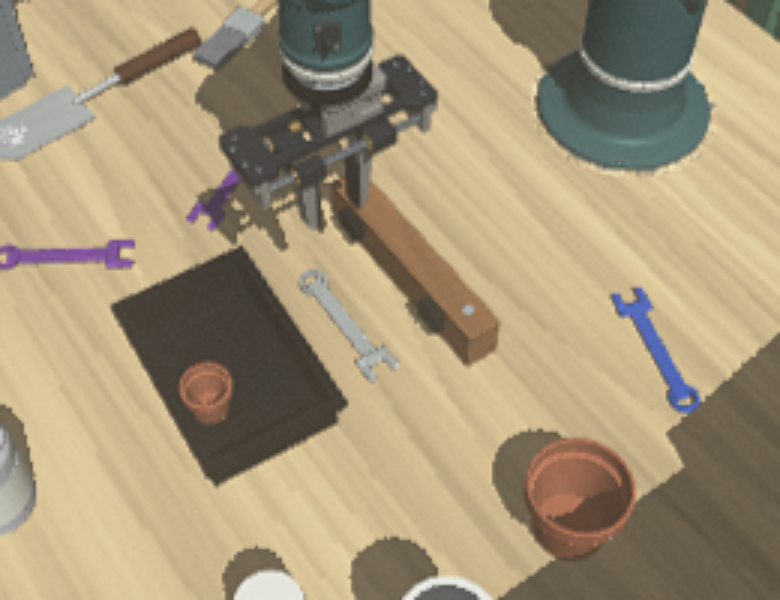

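```bash
python3 - <<'E'
from h import *
from cell import env
d=env.capture('scene')
hsv=cv2.cvtColor(d['pixels'],cv2.COLOR_BGR2HSV)
m=((hsv[...,1]<45)&(hsv[...,2]>95)).astype(np.uint8);k=np.zeros_like(m);k[185:230,285:325]=1;m*=k
P=ray(d,np.argwhere(m)[:,::-1],.006);print(m.sum())
v=cv2.fitLine(P[:,:2].astype(np.float32),cv2.DIST_HUBER,0,.001,.001).ravel();t=(P[:,:2]-v[2:])@v[:2];print(v,v[2:]+v[:2]*(t.min()+t.max())/2,np.ptp(t))
c=np.array([[216,486],[115,307],[240,247],[347,403]])/3+[190-.33,100-.33]
T=ray(d,c,.05);print(T,T.mean(0),[np.linalg.norm(T[i]-T[i-1]) for i in range(4)])
E
```

```text
262
[0.02523877 0.9996815  0.46931946 0.08053923] [0.46916638 0.07447596] 0.16063026271269262
[[ 0.69097736  0.18649135  0.05      ]
 [ 0.67228369 -0.05363153  0.05      ]
 [ 0.52325367 -0.04642828  0.05      ]
 [ 0.5382991   0.18290365  0.05      ]] [0.60620346 0.0673338  0.05      ] [np.float64(0.15272040830658506), np.float64(0.24084944416204704), np.float64(0.14920399654792826), np.float64(0.22982493630953452)]
```

Emit:
carry_out:
  motion: [0, -4, 20, -0.5, 0, -4, 30, 0, 0, 0, 30, 0, 0, 0, 30, 0, 0, 0, 30, 0, 0, 0, 20, 0, 0, 0, 10, 0, 0, 0, 0, 0]

```text
t: 3.98
eef_pos: [0.4682, 0.0776, 0.0283]
orientation: [-179.9, -0.0, 88.7]
force: [-0.0, 0.2, 0.2]
finger_gap: 0.43
```

Emit:
carry_out:
  motion: [-3, 1, 12, 0, 0, 0, 8, 0, 0, 0, 4, 0, 0, 0, 1, 0, 0, 0, 0, 0]

```text
t: 4.6
eef_pos: [0.4697, 0.0741, 0.0037]
orientation: [180.0, -0.0, 88.7]
force: [-0.1, 0.6, 1.0]
finger_gap: 0.434
```

Emit:
carry_out:
  motion: [0, 0, 0, 0, 0, 0, 0, 0, 0, 0, 0, 0, 0, 0, 0, 0]
  grip: 0
  newtons: 25

```text
t: 5.1
eef_pos: [0.4697, 0.0741, 0.0037]
orientation: [180.0, -0.0, 88.7]
force: [0.3, -0.4, 1.7]
finger_gap: 0.176
```

Emit:
carry_out:
  motion: [0, 0, -5, 0, 0, 0, -15, 0, 0, 0, -25, 0, 0, 0, -30, 0, 0, 0, -20, 0, 0, 0, 0, 0]

```text
t: 5.85
eef_pos: [0.4708, 0.0745, 0.1005]
orientation: [179.8, -0.1, 88.7]
force: [0.4, -0.3, -1.2]
finger_gap: 0.177
```

```bash
python3 plan.py 0.576 0.050 0.098 86 6
```

```text
now t 5.85 [0.4708 0.0745 0.1005] [ 1.7978e+02 -1.0000e-01  8.8680e+01] F [ 0.44 -0.32 -1.24] T [ 0.02  0.06 -0.  ] gap 0.177
turn per row 0.4459040787320703
total in tool axes now [-22.1 105.8   2.9]
[np.float64(-3.7), np.float64(17.6), np.float64(0.5), np.float64(0.45), np.float64(-3.5), np.float64(17.7), np.float64(0.5), np.float64(0.45), np.float64(-3.4), np.float64(17.7), np.float64(0.5), np.float64(0.45), np.float64(-3.3), np.float64(17.7), np.float64(0.5), np.float64(0.45), np.float64(-3.1), np.float64(17.7), np.float64(0.5), np.float64(0.45), np.float64(-3.0), np.float64(17.8), np.float64(0.5), np.float64(0.45)]
```

Emit:
carry_out:
  motion: [-2, 10, 0, 0.5, -4, 20, 0, 0.5, -4, 25, 0, 0.5, -4, 25, 0, 0.5, -4, 16, 0, 0.5, -3, 10, 0, 0.2, 0, 0, 0, 0, 0, 0, 0, 0]

```text
t: 6.85
eef_pos: [0.5737, 0.0486, 0.0984]
orientation: [-179.9, -0.0, 86.0]
force: [-0.1, -0.2, -0.9]
finger_gap: 0.175
```

```bash
python3 plan.py 0.576 0.050 0.009 86 1;python3 - <<'E'
from h import *
from cell import env
d=env.capture('scene');a=d['pixels'][140:290,190:390]
e=env.capture('top');b=e['pixels'][100:250,240:440]
cv2.imwrite('pics/b.png',np.vstack([cv2.resize(x,None,fx=2,fy=2,interpolation=cv2.INTER_CUBIC) for x in (a,b)]))
E
```

```text
now t 6.85 [0.5737 0.0486 0.0984] [-1.7994e+02 -1.0000e-02  8.5980e+01] F [-0.05 -0.24 -0.93] T [-0.04  0.06 -0.03] gap 0.175
turn per row -0.020393425044176183
total in tool axes now [ 1.6  2.3 89.4]
[np.float64(1.6), np.float64(2.3), np.float64(89.4), np.float64(-0.02)]
```

View pics/b.png

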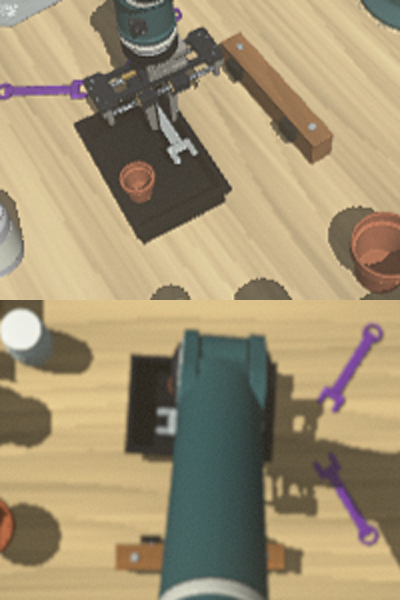

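Emit:
carry_out:
  motion: [1, 2, 20, 0, 1, 1, 25, 0, 0, 0, 20, 0, 0, 0, 12, 0, 0, 0, 6, 0, 0, 0, 4, 0, 0, 0, 1, 0, 0, 0, 0, 0]

```text
t: 7.95
eef_pos: [0.578, 0.0502, 0.0111]
orientation: [179.9, -0.0, 86.0]
force: [-0.4, 0.0, -1.0]
finger_gap: 0.175
```

Emit:
carry_out:
  motion: [0, 0, 2, 0, 0, 0, 1, 0, 0, 0, 1, 0, 0, 0, 0, 0]

```text
t: 8.45
eef_pos: [0.5777, 0.0502, 0.0068]
orientation: [180.0, -0.0, 86.0]
force: [-0.6, 0.5, -0.3]
finger_gap: 0.178
```

Emit:
carry_out:
  motion: [0, 0, 0, 0, 0, 0, 0, 0, 0, 0, 0, 0]
  grip: 0.27

```text
t: 8.82
eef_pos: [0.5777, 0.0501, 0.0066]
orientation: [180.0, -0.0, 86.0]
force: [0.4, 0.0, 0.1]
finger_gap: 0.272
```

Emit:
carry_out:
  motion: [0, 0, -3, 0, 0, 0, -6, 0, 0, 0, -12, 0, 0, 0, -20, 0, 0, 0, -30, 0, 0, 0, -30, 0, 0, 0, -20, 0, 0, 0, 0, 0]

```text
t: 9.82
eef_pos: [0.5791, 0.0503, 0.1304]
orientation: [179.7, -0.1, 86.0]
force: [-0.7, -0.4, -0.0]
finger_gap: 0.272
```

```bash
python3 plan.py 0.730 0.062 0.125 176 12;python3 - <<'E'
from h import *
from cell import env
d=env.capture('scene');a=d['pixels'][140:290,190:390]
cv2.imwrite('pics/c.png',cv2.resize(a,None,fx=4,fy=4,interpolation=cv2.INTER_CUBIC))
E
```

```text
now t 9.825 [0.5791 0.0503 0.1304] [ 1.7973e+02 -9.0000e-02  8.5960e+01] F [-0.73 -0.43 -0.05] T [-0.06  0.09 -0.  ] gap 0.272
turn per row -7.502950220591178
total in tool axes now [ 22.2 149.6   6.1]
[np.float64(1.9), np.float64(12.5), np.float64(0.5), np.float64(-7.5), np.float64(0.2), np.float64(12.6), np.float64(0.5), np.float64(-7.5), np.float64(-1.4), np.float64(12.5), np.float64(0.5), np.float64(-7.5), np.float64(-3.1), np.float64(12.2), np.float64(0.5), np.float64(-7.5), np.float64(-4.6), np.float64(11.7), np.float64(0.5), np.float64(-7.5), np.float64(-6.1), np.float64(11.0), np.float64(0.5), np.float64(-7.5), np.float64(-7.5), np.float64(10.1), np.float64(0.5), np.float64(-7.5), np.float64(-8.8), np.float64(9.1), np.float64(0.5), np.float64(-7.5), np.float64(-9.9), np.float64(7.8), np.float64(0.5), np.float64(-7.5), np.float64(-10.8), np.float64(6.5), np.float64(0.5), np.float64(-7.5), np.float64(-11.6), np.float64(5.0), np.float64(0.5), np.float64(-7.5), np.float64(-12.1), np.float64(3.5), np.float64(0.4), np.float64(-7.5)]
```

View pics/c.png

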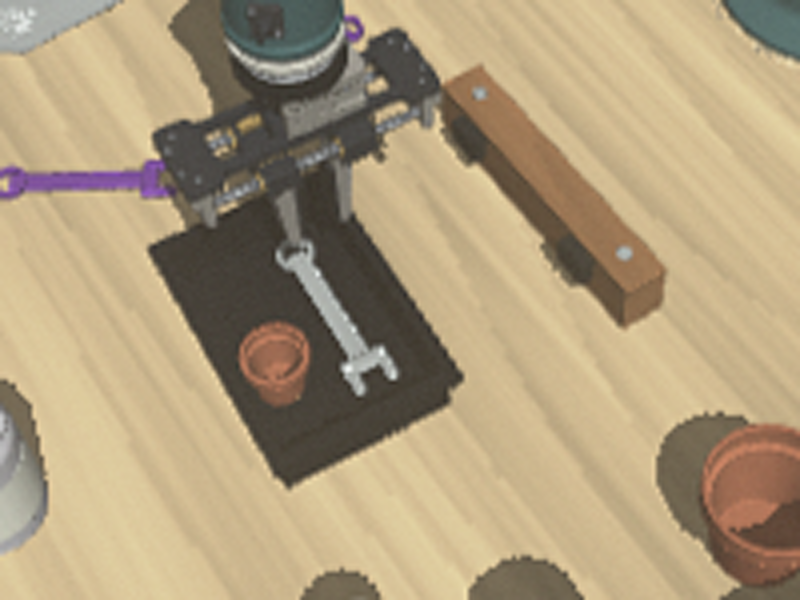

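Emit:
carry_out:
  motion: [2, 12, 0, -7.5, 0, 12, 0, -7.5, -1, 12, 0, -7.5, -3, 12, 0, -7.5, -4, 11, 0, -7.5, -6, 11, 0, -7.5, -7, 10, 0, -7.5, -8, 9, 0, -7.5, -9, 8, 0, -7.5, -10, 6, 0, -7.5, -11, 5, 0, -7.5, -11, 4, 0, -7.5, 0, 0, 0, 0, 0, 0, 0, 0]
  grip: 1

```text
t: 11.62
eef_pos: [0.7205, 0.0644, 0.1267]
orientation: [-180.0, -0.1, 175.8]
force: [0.4, 0.1, -0.8]
finger_gap: 1.002
```

```bash
python3 plan.py 0.711 0.054 0.022 176 1;python3 - <<'E'
from h import *
from cell import env
d=env.capture('scene');a=d['pixels'][120:270,170:370]
e=env.capture('top');b=e['pixels'][100:250,240:440]
cv2.imwrite('pics/d.png',np.vstack([cv2.resize(x,None,fx=2,fy=2,interpolation=cv2.INTER_CUBIC) for x in (a,b)]))
E
```

```text
now t 11.625 [0.7205 0.0644 0.1267] [-1.7998e+02 -1.0000e-01  1.7583e+02] F [ 0.4   0.11 -0.77] T [0.01 0.03 0.  ] gap 1.002
turn per row -0.16824303714770394
total in tool axes now [  8.6 -11.  104.7]
[np.float64(8.6), np.float64(-11.0), np.float64(104.7), np.float64(-0.17)]
```

View pics/d.png

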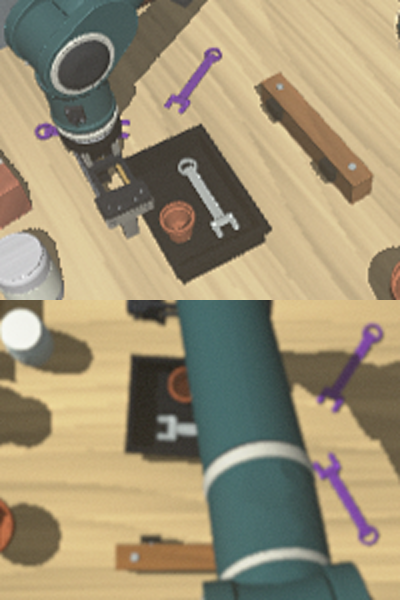

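Emit:
carry_out:
  motion: [2, -5, 15, 0, 3, -6, 25, 0, 0, 0, 25, 0, 0, 0, 20, 0, 0, 0, 12, 0, 0, 0, 7, 0, 0, 0, 0, 0]

```text
t: 12.6
eef_pos: [0.7157, 0.0541, 0.0234]
orientation: [-180.0, -0.0, 176.0]
force: [0.3, -0.7, 0.3]
finger_gap: 1.002
```

```bash
python3 plan.py 0.711 0.054 0.022 176 1;python3 - <<'E'
from h import *
from cell import env
d=env.capture('scene');a=d['pixels'][140:270,190:340]
cv2.imwrite('pics/e.png',cv2.resize(a,None,fx=4,fy=4,interpolation=cv2.INTER_CUBIC))
E
```

```text
now t 12.6 [0.7157 0.0541 0.0234] [-1.8000e+02 -1.0000e-02  1.7597e+02] F [ 0.33 -0.71  0.31] T [ 0.06 -0.02 -0.  ] gap 1.002
turn per row -0.03167341436397919
total in tool axes now [ 4.7 -0.4  1.4]
[np.float64(4.7), np.float64(-0.4), np.float64(1.4), np.float64(-0.03)]
```

View pics/e.png

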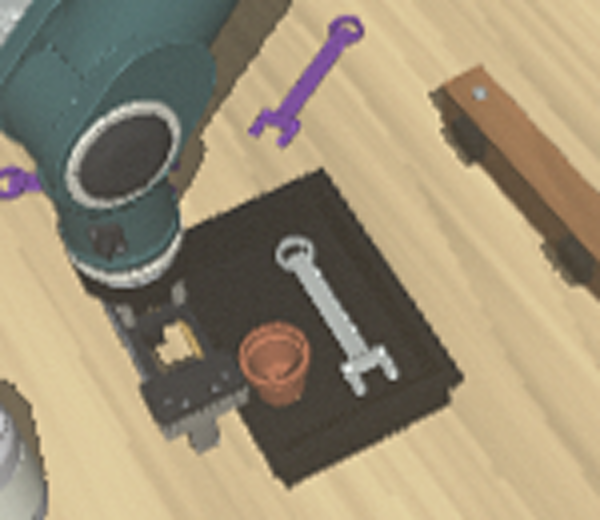

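Emit:
carry_out:
  motion: [3, 0, 0, 0, 3, 0, 0, 0, 3, 0, 0, 0, 3, 0, 0, 0, 2, 0, 0, 0, 2, 0, 0, 0]

```text
t: 13.4
eef_pos: [0.6996, 0.0551, 0.0236]
orientation: [-180.0, 0.0, 176.0]
force: [1.3, 0.1, -0.1]
finger_gap: 1.003
```

Emit:
carry_out:
  motion: [1, 0, 0, 0, 1, 0, 0, 0]

```text
t: 13.65
eef_pos: [0.6977, 0.0553, 0.0236]
orientation: [-180.0, 0.0, 176.0]
force: [1.5, 1.0, 0.7]
finger_gap: 1.003
```

Emit:
carry_out:
  motion: [1, 0, 0, 0, 1, 0, 0, 0]

```text
t: 13.9
eef_pos: [0.6957, 0.0554, 0.0236]
orientation: [180.0, 0.0, 176.0]
force: [2.0, 0.1, 0.6]
finger_gap: 1.001
```

Emit:
carry_out:
  motion: [1, 0, 0, 0, 1, 0, 0, 0]

```text
t: 14.15
eef_pos: [0.6947, 0.0556, 0.0237]
orientation: [180.0, 0.1, 176.0]
force: [3.6, -0.3, -1.7]
finger_gap: 1.003
```

Emit:
carry_out:
  motion: [2, -0.1, 0, 0, 2, -0.1, 0, 0, 2, -0.1, 0, 0, 2, -0.1, 0, 0]

```text
t: 14.65
eef_pos: [0.6857, 0.0557, 0.0237]
orientation: [-180.0, 0.0, 176.0]
force: [3.8, -0.5, -1.5]
finger_gap: 0.998
```

Emit:
carry_out:
  motion: [2, -0.1, 0, -0.2, 2, -0.1, 0, -0.2, 2, -0.1, 0, -0.2, 2, -0.1, 0, -0.2, 2, -0.1, 0, -0.2]

```text
t: 15.28
eef_pos: [0.6757, 0.056, 0.0237]
orientation: [180.0, 0.0, 177.0]
force: [4.7, 1.2, -2.1]
finger_gap: 0.998
```

Emit:
carry_out:
  motion: [2, -0.1, 0, -0.2, 2, -0.1, 0, -0.2, 2, -0.1, 0, -0.2, 2, -0.1, 0, -0.2, 2, -0.1, 0, -0.2]

```text
t: 15.9
eef_pos: [0.6657, 0.0558, 0.0237]
orientation: [180.0, 0.0, 178.0]
force: [4.5, 0.1, -1.3]
finger_gap: 1.003
```

Emit:
carry_out:
  motion: [2, 0, 0, -0.2, 2, 0, 0, -0.2, 2, 0, 0, -0.2, 2, 0, 0, -0.2, 2, 0, 0, -0.2]

```text
t: 16.52
eef_pos: [0.6557, 0.0561, 0.0237]
orientation: [180.0, 0.0, 179.0]
force: [4.6, 0.5, -1.2]
finger_gap: 1.0
```

```bash
python3 plan.py 0.711 0.054 0.022 179.25 1;python3 - <<'E'
from h import *
from cell import env
d=env.capture('scene');a=d['pixels'][140:290,190:390]
cv2.imwrite('pics/f.png',cv2.resize(a,None,fx=4,fy=4,interpolation=cv2.INTER_CUBIC))
E
```

```text
now t 16.525 [0.6557 0.0561 0.0237] [1.8000e+02 1.0000e-02 1.7898e+02] F [ 4.61  0.5  -1.23] T [ 0.12 -1.05 -0.09] gap 1.0
turn per row -0.2724434346802127
total in tool axes now [-55.4  -1.1   1.7]
[np.float64(-55.4), np.float64(-1.1), np.float64(1.7), np.float64(-0.27)]
```

View pics/f.png

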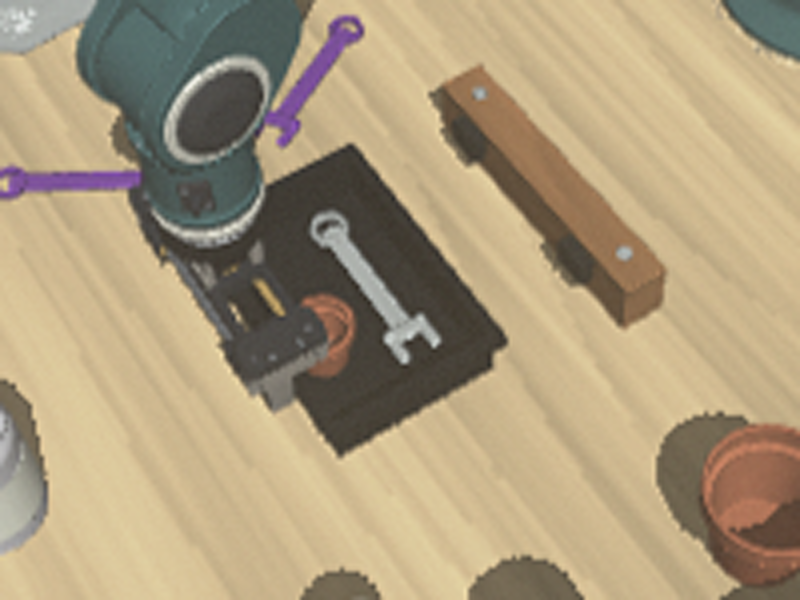

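Emit:
carry_out:
  motion: [2, 0, 0, -0.1, 2, 0, 0, -0.1, 2, 0, 0, 0, 3, 0, 0, 0, 3, 0, 0, 0, 3, 0, 0, 0, 3, 0, 0, 0, 3, 0, 0, 0, 3, 0, 0, 0, 3, 0, 0, 0, 3, 0, 0, 0, 2, 0, 0, 0]

```text
t: 18.08
eef_pos: [0.6235, 0.0566, 0.0236]
orientation: [180.0, 0.0, 179.2]
force: [5.2, -0.3, -0.8]
finger_gap: 1.001
```

Emit:
carry_out:
  motion: [2, 0, 0, 0, 2, 0, 0, 0, 2, 0, 0, 0, 2, 0, 0, 0, 2, 0, 0, 0]

```text
t: 18.7
eef_pos: [0.6137, 0.0567, 0.0236]
orientation: [180.0, 0.0, 179.2]
force: [5.3, -1.0, -1.1]
finger_gap: 1.001
```

Emit:
carry_out:
  motion: [2, 0, 0, 0, 2, 0, 0, 0, 2, 0, 0, 0, 2, 0, 0, 0, 1, 0, 0, 0]

```text
t: 19.32
eef_pos: [0.6046, 0.0569, 0.0236]
orientation: [-180.0, 0.0, 179.2]
force: [4.9, 0.6, -0.7]
finger_gap: 0.997
```

```bash
python3 plan.py 0.711 0.054 0.022 179.25 1;python3 - <<'E'
from h import *
from cell import env
d=env.capture('scene');a=d['pixels'][140:290,190:390]
cv2.imwrite('pics/g.png',cv2.resize(a,None,fx=4,fy=4,interpolation=cv2.INTER_CUBIC))
E
```

```text
now t 19.325 [0.6046 0.0569 0.0236] [-180.      0.    179.17] F [ 4.89  0.61 -0.73] T [-0.04 -1.1  -0.02] gap 0.997
turn per row -0.08111455911566168
total in tool axes now [-106.4   -1.3    1.6]
[np.float64(-106.4), np.float64(-1.3), np.float64(1.6), np.float64(-0.08)]
```

View pics/g.png

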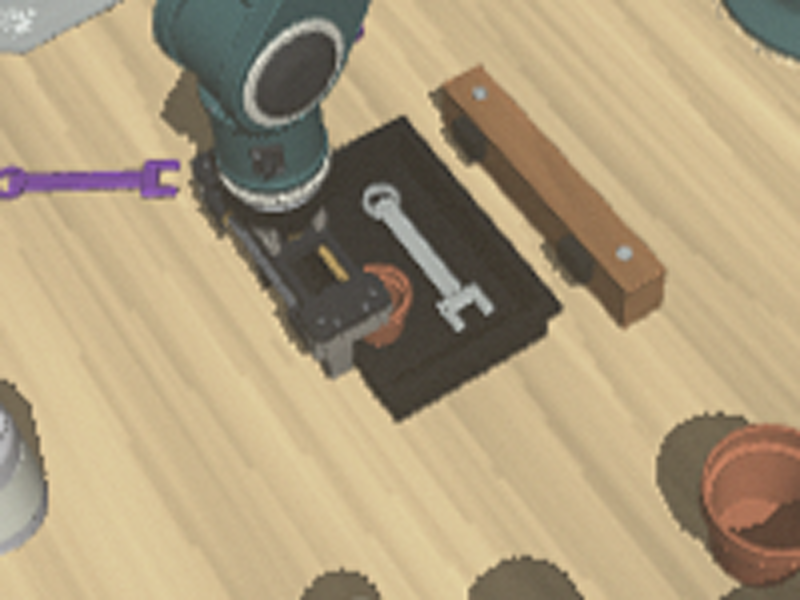

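Emit:
carry_out:
  motion: [1.5, 0, 0, 0, 1.5, 0, 0, 0, 1.5, 0, 0, 0, 1.5, 0, 0, 0, 1.5, 0, 0, 0, 1.5, 0, 0, 0, 1.5, 0, 0, 0, 1, 0, 0, 0, 1, 0, 0, 0]

```text
t: 20.5
eef_pos: [0.5922, 0.0571, 0.0236]
orientation: [180.0, 0.0, 179.2]
force: [5.0, 0.8, -0.6]
finger_gap: 1.002
```

Emit:
carry_out:
  motion: [1, 0, 0, 0, 1, 0, 0, 0, 1, 0, 0, 0, 1, 0, 0, 0]

```text
t: 21.0
eef_pos: [0.5883, 0.0571, 0.0236]
orientation: [180.0, 0.0, 179.2]
force: [4.8, -0.9, -0.3]
finger_gap: 1.001
```

Emit:
carry_out:
  motion: [1, 0, 0, 0, 1, 0, 0, 0, 1, 0, 0, 0]

```text
t: 21.38
eef_pos: [0.5853, 0.0571, 0.0237]
orientation: [180.0, 0.0, 179.2]
force: [6.0, 0.1, -1.4]
finger_gap: 0.999
```

```bash
python3 - <<'E'
from h import *
from cell import env
d=env.capture('scene');a=d['pixels'][140:290,190:390]
cv2.imwrite('pics/h1.png',cv2.resize(a,None,fx=4,fy=4,interpolation=cv2.INTER_CUBIC))
E
```

```text
(no output)
```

View pics/h1.png

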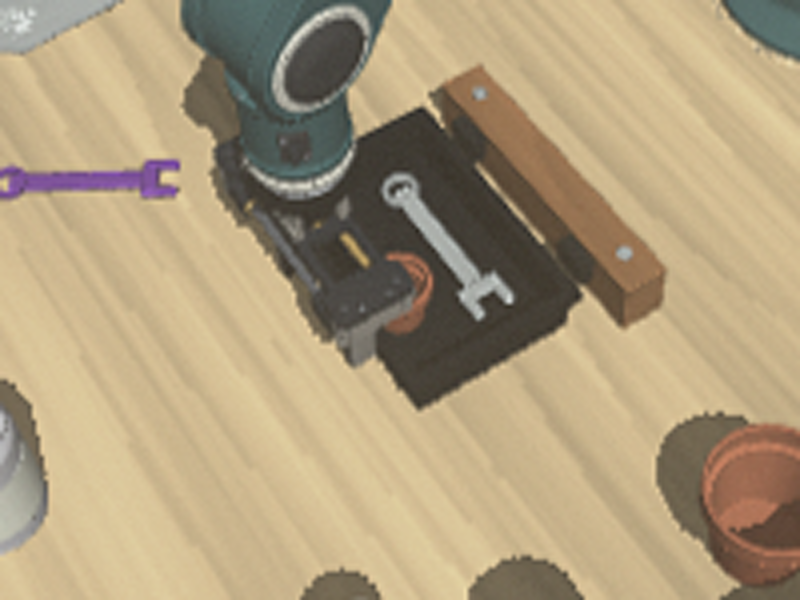

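Emit:
carry_out:
  motion: [0.5, 0, 0, 0, 0.5, 0, 0, 0]

```text
t: 21.68
eef_pos: [0.5843, 0.0572, 0.0236]
orientation: [180.0, 0.0, 179.2]
force: [4.9, 0.2, -0.9]
finger_gap: 1.001
```

Emit:
carry_out:
  motion: [0.5, 0, 0, 0, 0.5, 0, 0, 0]

```text
t: 21.92
eef_pos: [0.5833, 0.0572, 0.0236]
orientation: [180.0, 0.0, 179.2]
force: [4.9, -0.1, -0.8]
finger_gap: 1.0
```

Emit:
carry_out:
  motion: [0.5, 0, 0, 0, 0.5, 0, 0, 0]

```text
t: 22.18
eef_pos: [0.5823, 0.0572, 0.0236]
orientation: [180.0, 0.0, 179.2]
force: [5.5, -0.1, -1.1]
finger_gap: 0.996
```

Emit:
carry_out:
  motion: [0.5, 0, 0, 0, 0.5, 0, 0, 0]

```text
t: 22.42
eef_pos: [0.5813, 0.0572, 0.0236]
orientation: [180.0, 0.0, 179.2]
force: [5.4, -1.0, -1.3]
finger_gap: 1.002
```

Emit:
carry_out:
  motion: [0.5, 0, 0, 0, 0.5, 0, 0, 0]

```text
t: 22.68
eef_pos: [0.5803, 0.0573, 0.0236]
orientation: [180.0, 0.0, 179.2]
force: [4.5, -0.3, -0.6]
finger_gap: 0.998
```

Emit:
carry_out:
  motion: [0.5, 0, 0, 0, 0.5, 0, 0, 0]

```text
t: 22.92
eef_pos: [0.5793, 0.0572, 0.0236]
orientation: [180.0, 0.0, 179.2]
force: [4.6, 0.8, -1.6]
finger_gap: 0.999
```

Emit:
carry_out:
  motion: [0.5, 0, 0, 0, 0.5, 0, 0, 0]

```text
t: 23.18
eef_pos: [0.5783, 0.0572, 0.0237]
orientation: [180.0, 0.0, 179.2]
force: [4.7, -0.2, -0.5]
finger_gap: 0.997
```

Emit:
carry_out:
  motion: [0.5, 0, 0, 0, 0.5, 0, 0, 0]

```text
t: 23.42
eef_pos: [0.5773, 0.0572, 0.0236]
orientation: [-180.0, 0.0, 179.2]
force: [4.1, -0.1, -0.6]
finger_gap: 0.999
```

Emit:
carry_out:
  motion: [0.5, 0, 0, 0, 0.3, 0, 0, 0]

```text
t: 23.68
eef_pos: [0.5765, 0.0573, 0.0236]
orientation: [180.0, 0.0, 179.2]
force: [4.4, 0.3, -0.9]
finger_gap: 0.998
```

Emit:
carry_out:
  motion: [0.5, 0, 0, 0, 0.3, 0, 0, 0]

```text
t: 23.92
eef_pos: [0.5759, 0.0573, 0.0237]
orientation: [180.0, 0.0, 179.2]
force: [6.4, -0.1, -2.0]
finger_gap: 0.997
```

```bash
python3 plan.py 0.711 0.054 0.022 179.25 1|head -1;python3 - <<'E'
from h import *
from cell import env
d=env.capture('scene');a=d['pixels'][150:260,270:380]
cv2.imwrite('pics/i.png',cv2.resize(a,None,fx=5,fy=5,interpolation=cv2.INTER_CUBIC))
E
```

```text
now t 23.925 [0.5759 0.0573 0.0237] [1.8000e+02 4.0000e-02 1.7917e+02] F [ 6.4  -0.15 -1.98] T [-0.03 -1.26  0.03] gap 0.997
```

View pics/i.png

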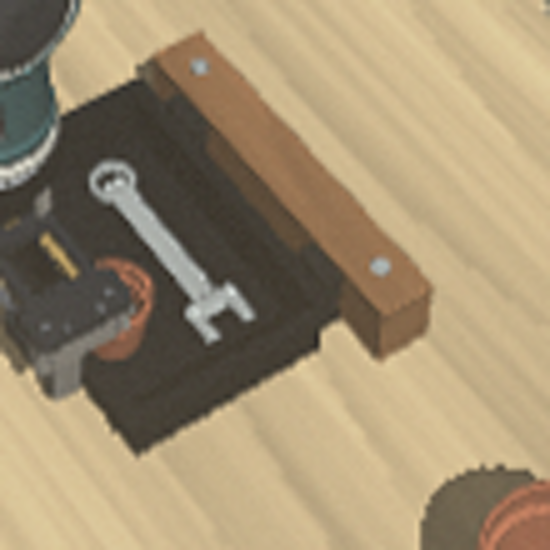

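Emit:
carry_out:
  motion: [0.3, 0, 0, 0, 0, 0, 0, 0]

```text
t: 24.22
eef_pos: [0.5758, 0.0574, 0.0237]
orientation: [180.0, 0.1, 179.2]
force: [6.4, 1.1, -2.2]
finger_gap: 0.996
```

```bash
python3 plan.py 0.711 0.054 0.022 179.25 1|head -1
```

```text
now t 24.225 [0.5758 0.0574 0.0237] [1.7999e+02 7.0000e-02 1.7918e+02] F [ 6.43  1.09 -2.16] T [-0.03 -1.37  0.04] gap 0.996
```

Emit:
carry_out:
  motion: [0.4, 0, 0.3, 0, 0.2, 0, 0, 0]

```text
t: 24.48
eef_pos: [0.5759, 0.0574, 0.0237]
orientation: [180.0, 0.1, 179.2]
force: [6.6, 0.1, -1.7]
finger_gap: 0.999
```

```bash
python3 plan.py 0.711 0.054 0.022 179.25 1|head -1
```

```text
now t 24.475 [0.5759 0.0574 0.0237] [1.7999e+02 1.4000e-01 1.7918e+02] F [ 6.57  0.13 -1.69] T [-0.1  -1.53  0.  ] gap 0.999
```

Emit:
carry_out:
  motion: [0.5, 0, 0, 0, 0.5, 0, 0, 0]

```text
t: 24.72
eef_pos: [0.5757, 0.0577, 0.0238]
orientation: [180.0, 0.2, 179.2]
force: [10.3, 0.2, -2.8]
finger_gap: 1.0
```

```bash
python3 plan.py 0.711 0.054 0.022 179.25 1|head -1
```

```text
now t 24.725 [0.5757 0.0577 0.0238] [179.97   0.24 179.22] F [10.32  0.16 -2.8 ] T [ 0.15 -2.02  0.27] gap 1.0
```

Emit:
carry_out:
  motion: [0.4, 0, 0.5, -0.1, 0.3, 0, 0.2, -0.1]

```text
t: 24.98
eef_pos: [0.5757, 0.0577, 0.0237]
orientation: [179.9, 0.3, 179.4]
force: [8.0, 0.4, 1.2]
finger_gap: 1.001
```

```bash
python3 plan.py 0.711 0.054 0.022 179.25 1|head -1
```

```text
now t 24.975 [0.5757 0.0577 0.0237] [179.95   0.31 179.36] F [8.03 0.39 1.21] T [ 0.07 -1.89 -0.06] gap 1.001
```

Emit:
carry_out:
  motion: [0.5, 0, 0, 0, 0.5, 0, 0, 0, 0, 0, 0, 0]

```text
t: 25.35
eef_pos: [0.5755, 0.0581, 0.0238]
orientation: [179.9, 0.4, 179.4]
force: [10.3, 1.8, -2.1]
finger_gap: 1.002
```

```bash
python3 plan.py 0.711 0.054 0.022 179.25 1|head -1
```

```text
now t 25.35 [0.5755 0.0581 0.0238] [179.93   0.41 179.42] F [10.29  1.76 -2.06] T [ 0.21 -2.34  0.17] gap 1.002
```

Emit:
carry_out:
  motion: [0.5, -0.3, 0.2, 0, 0.5, 0, 0, 0, 0, 0, 0, 0]

```text
t: 25.72
eef_pos: [0.5754, 0.0583, 0.0238]
orientation: [179.9, 0.5, 179.4]
force: [12.9, 3.0, -1.8]
finger_gap: 1.002
```

```bash
python3 plan.py 0.711 0.054 0.022 179.25 1|head -1
```

```text
now t 25.725 [0.5754 0.0583 0.0238] [179.9    0.53 179.45] F [12.86  3.01 -1.79] T [ 0.34 -2.62  0.19] gap 1.002
```

```bash
python3 - <<'E'
from h import *
from cell import env
d=env.capture('scene');a=d['pixels'][155:255,275:375]
cv2.imwrite('pics/j.png',cv2.resize(cv2.convertScaleAbs(a,alpha=1.5,beta=10),None,fx=6,fy=6,interpolation=cv2.INTER_CUBIC))
E
```

```text
(no output)
```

View pics/j.png

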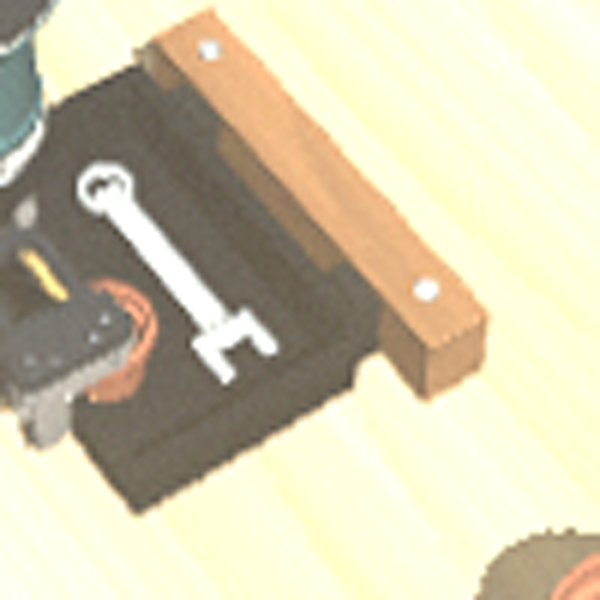

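```bash
python3 - <<'E'
from h import *
from cell import env
d=env.capture('scene');g=d['pixels'].astype(float)
u0,v0=275,155
# sample across normals in 3D: for each y along stop, sample along x at z=.05 / .056
L=g[...,2].astype(np.float32)  # red
L=g[...,2]; 
for z,lab in((.05,'lip/face'),(.056,'face/top')):
  res=[]
  for y in np.arange(0.0,.14,.004):
    xs=np.arange(.37,.43,.0005)
    uv=proj(d,np.c_[xs,np.full_like(xs,y),np.full_like(xs,z)]).astype(np.float32)
    p=cv2.remap(L.astype(np.float32),uv[:,0].reshape(1,-1),uv[:,1].reshape(1,-1),cv2.INTER_CUBIC).ravel()
    p=np.convolve(p,np.ones(5)/5,'same')
    dp=np.gradient(p);dp[:6]=0;dp[-6:]=0
    idx=[i for i in range(2,len(dp)-2) if dp[i]==dp[i-2:i+3].min() and dp[i]<-1.2]
    res.append((round(y,3),[(round(xs[i],4),round(dp[i],1)) for i in idx]))
  print(lab);[print(r) for r in res]
E
```

```text
lip/face
(np.float64(0.0), [(np.float64(0.392), np.float64(-9.6))])
(np.float64(0.004), [(np.float64(0.392), np.float64(-9.3)), (np.float64(0.4155), np.float64(-1.2))])
(np.float64(0.008), [(np.float64(0.392), np.float64(-8.7))])
(np.float64(0.012), [(np.float64(0.391), np.float64(-7.8)), (np.float64(0.3985), np.float64(-2.2))])
(np.float64(0.016), [(np.float64(0.391), np.float64(-8.0)), (np.float64(0.402), np.float64(-2.0)), (np.float64(0.416), np.float64(-1.4))])
(np.float64(0.02), [(np.float64(0.3825), np.float64(-1.3)), (np.float64(0.3915), np.float64(-6.8)), (np.float64(0.4055), np.float64(-2.5))])
(np.float64(0.024), [(np.float64(0.391), np.float64(-6.6)), (np.float64(0.4075), np.float64(-2.7))])
(np.float64(0.028), [(np.float64(0.391), np.float64(-6.6)), (np.float64(0.407), np.float64(-2.8))])
(np.float64(0.032), [(np.float64(0.391), np.float64(-6.7)), (np.float64(0.4075), np.float64(-3.5))])
(np.float64(0.036), [(np.float64(0.3915), np.float64(-6.6)), (np.float64(0.408), np.float64(-3.6))])
(np.float64(0.04), [(np.float64(0.392), np.float64(-6.7)), (np.float64(0.408), np.floa
[... 5107 characters left out ...]
-2.8))])
(np.float64(0.108), [(np.float64(0.3945), np.float64(-8.1)), (np.float64(0.411), np.float64(-3.0))])
(np.float64(0.112), [(np.float64(0.3945), np.float64(-6.9)), (np.float64(0.4115), np.float64(-3.8))])
(np.float64(0.116), [(np.float64(0.394), np.float64(-6.7)), (np.float64(0.4115), np.float64(-3.5))])
(np.float64(0.12), [(np.float64(0.394), np.float64(-6.8)), (np.float64(0.4115), np.float64(-3.7))])
(np.float64(0.124), [(np.float64(0.3945), np.float64(-6.8)), (np.float64(0.4115), np.float64(-2.7))])
(np.float64(0.128), [(np.float64(0.395), np.float64(-8.7))])
(np.float64(0.132), [(np.float64(0.3955), np.float64(-10.1))])
(np.float64(0.136), [(np.float64(0.396), np.float64(-10.1))])
```

Emit:
carry_out:
  motion: [0, 0.4, 0, -0.2, 0, 0.3, 0, -0.2, 0, 0.3, 0, -0.2, 0, 0, 0, 0]

```text
t: 26.32
eef_pos: [0.5752, 0.0588, 0.0238]
orientation: [179.9, 0.5, 179.9]
force: [11.7, 1.4, -1.5]
finger_gap: 1.004
```

```bash
python3 plan.py 0.711 0.054 0.022 179.25 1|head -1
```

```text
now t 26.325 [0.5752 0.0588 0.0238] [179.89   0.49 179.86] F [11.7   1.37 -1.5 ] T [ 0.26 -2.62 -0.46] gap 1.004
```

Emit:
carry_out:
  motion: [0.4, 0, 0, 0.1, 0.4, 0, 0, 0.1, 0, 0, 0, 0]

```text
t: 26.7
eef_pos: [0.5752, 0.0588, 0.0238]
orientation: [179.9, 0.6, 179.7]
force: [12.9, 1.4, -4.2]
finger_gap: 1.001
```

```bash
python3 plan.py 0.711 0.054 0.022 179.25 1|head -1
```

```text
now t 26.7 [0.5752 0.0588 0.0238] [179.91   0.59 179.74] F [12.86  1.42 -4.15] T [ 0.23 -2.97 -0.11] gap 1.001
```

Emit:
carry_out:
  motion: [0.2, 0, 0.4, 0, 0.3, 0, 0.3, 0, 0, 0, 0, 0]

```text
t: 27.08
eef_pos: [0.5752, 0.0588, 0.0238]
orientation: [179.9, 0.6, 179.7]
force: [12.4, 0.4, 0.8]
finger_gap: 0.999
```

```bash
python3 plan.py 0.711 0.054 0.022 179.25 1|head -1
```

```text
now t 27.075 [0.5752 0.0588 0.0238] [179.9    0.64 179.73] F [12.39  0.42  0.79] T [ 0.12 -2.9  -0.16] gap 0.999
```

Emit:
carry_out:
  motion: [0.4, 0, 0.1, 0, 0.4, 0, 0.1, 0, 0, 0, 0, 0]

```text
t: 27.45
eef_pos: [0.5752, 0.0588, 0.0238]
orientation: [179.9, 0.7, 179.7]
force: [14.1, 1.0, -0.9]
finger_gap: 1.001
```

```bash
python3 plan.py 0.711 0.054 0.022 179.25 1|head -1
```

```text
now t 27.45 [0.5752 0.0588 0.0238] [179.89   0.74 179.73] F [14.13  0.95 -0.9 ] T [ 0.14 -3.1  -0.09] gap 1.001
```

Emit:
carry_out:
  motion: [0.4, 0, 0.1, 0, 0.4, 0, 0.1, 0, 0, 0, 0, 0]

```text
t: 27.82
eef_pos: [0.5753, 0.0588, 0.0238]
orientation: [179.9, 0.8, 179.7]
force: [16.3, 0.5, -0.8]
finger_gap: 0.996
```

```bash
python3 plan.py 0.711 0.054 0.022 179.25 1|head -1; python3 - <<'E'
from cell import env
for i in range(3):
    env.capture('scene');s=env.state();print(s['force'].round(2),s['torque'].round(2))
E
```

```text
now t 27.825 [0.5753 0.0588 0.0238] [179.89   0.84 179.73] F [16.29  0.48 -0.79] T [ 0.03 -3.44 -0.09] gap 0.996
[16.19 -0.26 -0.32] [ 0.1  -3.53 -0.1 ]
[15.79  1.08 -0.62] [ 0.09 -3.46 -0.14]
[15.34 -0.24 -0.54] [ 0.04 -3.5  -0.12]
```

Emit:
carry_out:
  motion: [0.4, 0, 0, 0, 0, 0, 0, 0, 0, 0, 0, 0, 0, 0, 0, 0]

```text
t: 28.48
eef_pos: [0.5753, 0.0588, 0.0239]
orientation: [179.9, 0.9, 179.7]
force: [16.2, 0.3, -0.5]
finger_gap: 0.996
```

```bash
python3 - <<'E'
from h import *
from cell import env
for i in range(3):
    d=env.capture('scene');s=env.state();print(s['force'].round(2),s['torque'].round(2))
a=d['pixels'][155:255,275:375]
cv2.imwrite('pics/k.png',cv2.resize(cv2.convertScaleAbs(a,alpha=1.5,beta=10),None,fx=6,fy=6,interpolation=cv2.INTER_CUBIC))
E
```

```text
[16.36  1.07 -1.43] [ 0.16 -3.67 -0.14]
[16.78  0.56 -2.25] [ 0.04 -3.66 -0.1 ]
[16.54  0.52 -1.45] [ 0.07 -3.68 -0.12]
```

View pics/k.png

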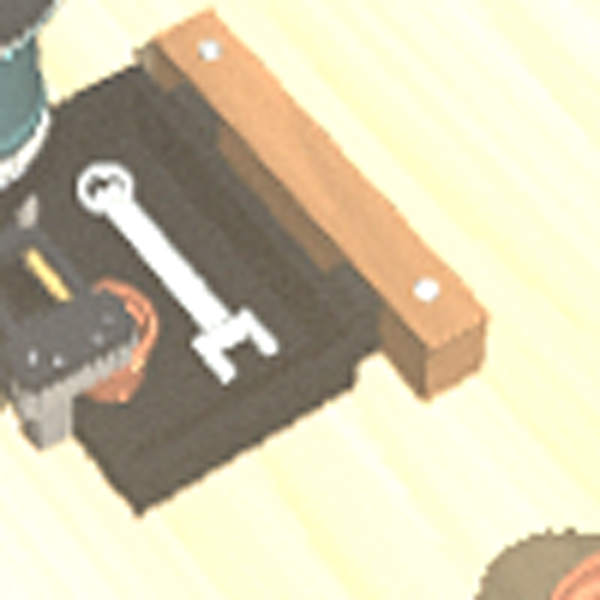

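Emit:
carry_out:
  motion: [-1, 0, 0, 0, -1, 0, 0, 0, -1, 0, 0, 0, -1, 0, 0, 0, -1, 0, 0, 0, -1, 0, 0, 0, -1, 0, 0, 0, -2, 0, 0, 0, -3, 0, 0, 0, -5, 0, 0, 0, -8, 0, 0, 0, -8, 0, 0, 0, 0, 0, 0, 0]

```text
t: 30.25
eef_pos: [0.6014, 0.0579, 0.0212]
orientation: [180.0, 0.0, 179.8]
force: [-0.3, 0.1, -0.1]
finger_gap: 1.006
```

```bash
python3 plan.py 0.711 0.054 0.022 179.25 1|head -1
```

```text
now t 30.25 [0.6014 0.0579 0.0212] [1.8000e+02 3.0000e-02 1.7976e+02] F [-0.34  0.12 -0.07] T [ 0.05 -0.01 -0.07] gap 1.006
```

Clear, with zero force. I'll lift up and back, then look.

Emit:
carry_out:
  motion: [-4, 0, -5, 0, 0, 0, -15, 0, 0, 0, -30, 0, 0, 0, -40, 0, 0, 0, -40, 0, 0, 0, -40, 0, 0, 0, -30, 0, 0, 20, 0, 0, 0, 40, 0, 0, 0, 50, 0, 0, 0, 50, 0, 0, 0, 50, 0, 0, 0, 40, 0, 0, 0, 20, 0, 0, 0, 0, 0, 0]

```text
t: 32.12
eef_pos: [0.6047, 0.3292, 0.2204]
orientation: [-180.0, -0.1, 179.9]
force: [-0.2, 0.0, -0.4]
finger_gap: 1.001
```

```bash
python3 - <<'E'
from h import *
from cell import env
d=env.capture('scene');e=env.capture('top');s=env.state();print(s['t'],s['eef_pos'],s['force'])
cv2.imwrite('pics/l_full.png',d['pixels'])
a=d['pixels'][150:270,270:390];b=e['pixels'][150:250,260:420]
cv2.imwrite('pics/l1.png',cv2.resize(a,None,fx=5,fy=5,interpolation=cv2.INTER_CUBIC))
cv2.imwrite('pics/l2.png',cv2.resize(cv2.convertScaleAbs(b,alpha=1.4),None,fx=5,fy=5,interpolation=cv2.INTER_CUBIC))
E
```

```text
32.225 [0.6061133  0.3259336  0.22093984] [-0.39070089 -0.19381326  0.396289  ]
```

View pics/l_full.png

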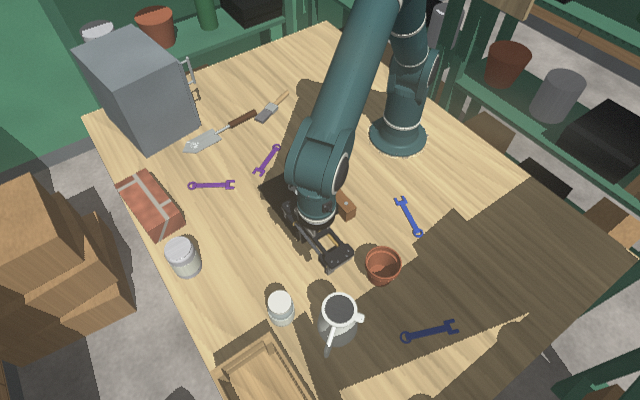

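View pics/l1.png

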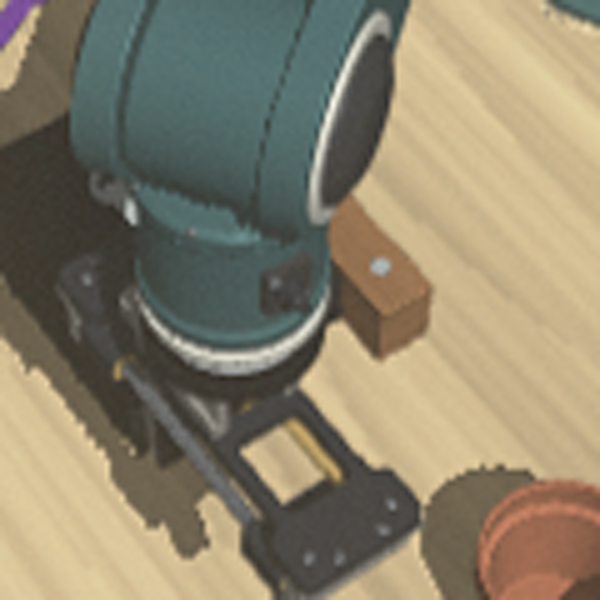

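View pics/l2.png

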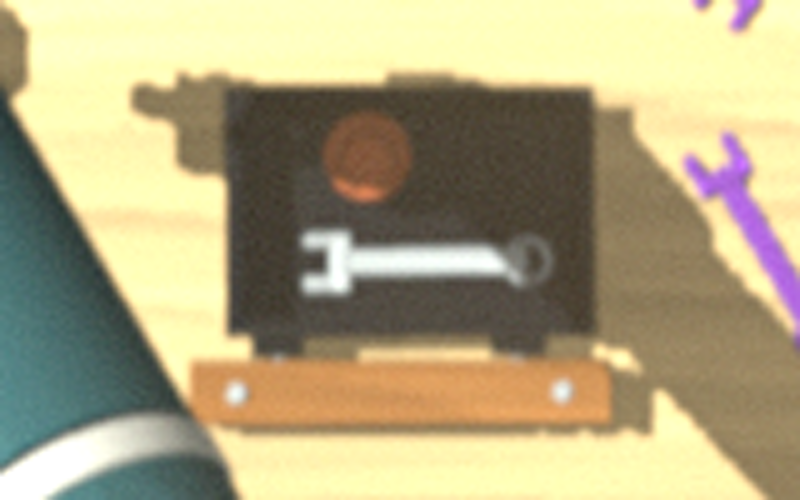

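```bash
python3 - <<'E'
from cell import env
s=env.state();print(s['t'],s['joint_velocities'],s['force']);print(env.sign_off())
E
```

```text
32.225 [ 1.12681603 -0.53246653  0.50601527  0.09289267  0.00238093  0.01836268
 -0.0759816 ] [-0.39070089 -0.19381326  0.396289  ]
the job is handed in; nothing more can be done
None
```

The job is handed in at about 32 s of the 72 allowed. The chrome spanner is lying flat in the tray. The tray is against both buffers with the little pot still standing in it.

- **Drag and press:** I hooked both open fingertips behind the far lip and dragged the tray flat; dragging took about 4.9 N. I then pressed to about 16.6 N, roughly 11.7 N more than the drag. No force reading went above 16.8 N, though I only read it at the end of each move.
- **Squaring up:** The right buffer touched first, which showed as a sideways force of up to 3 N and about 0.5° of skew in the scene camera. I turned the hand until the load evened out, then finished the press. I estimated the stop's angle as -0.75° from the top camera but about -0.35° from the scene camera, so I squared the tray by feel instead.
- **Lift at the lip:** The fingertips pulled upwards on the lip by up to about 4 N for a moment. I lowered the hand to take that off. I saw no tilt in the pictures.
- **Last check:** The top picture shows the near lip on both buffers, parallel to the batten. The jug, jar, pot, trowel, brush and the other spanners look undisturbed. The gripper was clear of everything with near-zero force, and the arm was still settling slightly when I handed in.

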